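# Stop the feeder, square the panel pack, restart

### The arm

A 6-joint arm with a two-finger parallel gripper is mounted at the origin on the work surface. World frame = base frame: x ahead of the robot, y to its left, z up, the work surface at z = 0. Lengths are in m, angles in degrees, forces in N, time in s.
With the tool pointing down it reaches from about 0.375 to 0.9 m from the base axis. Payload 3.1 kg.
Tool frame: the origin (TCP) lies on the centre line of the jaws, within the pads' length; the fingertips stand 25 mm ahead of it and the grasp point (between the pads) lies 6 mm ahead of it; z points along the fingers, y is the line along which they close (so a half turn about z gives the same grasp; the last joint's range is limited). The gripper opens to 87 mm and grips with 3 to 60 N. Pads are 19 mm wide; open, the fingers measure 117 mm over their backs; the gripper's body (75 mm by 190 mm) begins 51 mm behind the grasp point.
Start: joints at [-73.768, 30.224, 82.088, -0, 67.689, -10.227], TCP at [0.278, -0.559, 0.248] pointing down, gripper open.
Joint ranges: [-176.69, 176.69], [-43.24, 126.21], [12.49, 139.97], [-82, 262], [0, 151.66], [-163.58, 163.58]. Speed limits (degrees/s): [159.86, 159.86, 180, 180, 180, 180].

### API

Orientations are given as a 3x3 rotation matrix whose columns are the frame's x, y, z axes.
In Python, from rig import read_state, capture, camera_params, hand_in gives the robot as it stands.
- The arm moves only by the tool apply_moves, never from a script. Its argument "rows" is a list of rows, each an object of numbers: "x", "y", "z": the shift along the tool's x, y, z in mm; "rx", "ry", "rz": the turn, a rotation vector about the tool's x, y, z in units of 6 degrees (1.0 is 6 degrees); "claw": the closure in counts, from 0 (fully open) to 255 (shut). A call has 1 to 10 rows; each row is the pose to reach, as a shift and turn from the pose commanded when the call began, along the tool's axes at that moment; what a row does not reach only later rows make up. A row lasts 1/8 s, in which the tool goes at most 62.5 mm and 10.7 degrees, less where a joint would pass 70% of its speed; a pose out of reach is approached as far as the arm can. A call with a gripper value outside its range is refused whole. The fingers move at their own pace and stop on an object; the grip force is fixed at half the most. Time passes only in rows, so rows that repeat a pose let the fingers close. It gives the time, the measured TCP pose, the force, the opening and the grip force at its end, in the units of the state.
- read_state(): the state, without advancing time (a new reading comes with each control period).
- capture(name): name is "scene" or "top" or "wrist"; returns (picture, depth): 480x640x3 uint8, red, green, blue; 480x640 float32, m along the optical axis (not along the pixel's ray), 0 where there is no reading.
- camera_params(name): a dict with "fx", "fy", "cx", "cy" (pixels), "xyz" and "orientation" of the camera in the world. Camera axes: x right, y up, looking along -z (the intrinsics and any distortion apply to the point x, -y, -z); pixel columns grow to the right and rows downward; lengths in m; the calibration is good to about 2 mm. The wrist camera is an equidistant fisheye: a pixel r from the principal point sees the ray r / f radians off the axis. A picture is of the moment at which its call begins: read the wrist's pose just before it. camera_params takes no time and is no camera call; for the wrist camera it gives the pose at the moment of the call.
- hand_in(): hands the job in; it is judged then, once.
The state is a dict: "time_s": time; "joint_positions": joint angles; "qvel": joint speeds; "tau": joint torques, N m; "position": TCP position; "tcp_rot": TCP orientation; "force": force on the tool from outside, world axes, zero at the start; "moment": the same for the moment, N m; "opening": opening from 0.0 (shut) to 1.0 (fully open); "grasp_force": force on a finger pad.
Only numpy, scipy, OpenCV 4.12 (cv2) and the standard library are available. Lean on these libraries where they do the work, as an engineer would, in place of code of your own. Each camera call takes 0.05 s, during which the arm holds its last target. There are 200 camera calls.

### The job

The panel feeder is running, so first stop it: press the red key of the four-key selector fully down, so that the white key, which is down now, pops up. With the feeder stopped, slide the copper panel pack along the bed until it lies flush and square against both rails of the corner; then restart the feeder with the green key, pressed fully down so that the red one pops up. Never move the pack unless the red key is down, and leave the bottle on the bed, the cup and everything else standing where it is.

Things in the scene. Friction and masses are not known exactly. Their poses are not given: they have to be found in the camera images.
- selector: white four-key selector fixed to the table, origin on the table under it. Front part x -0.100 to 0.020, y +-0.103, 55 high, carries the keys: centres at x = -0.042, 46 apart along y, colour order varies. Ledge behind, x 0.020 to 0.105, 30 high, holds the cup. Press at x = -0.057 to stay clear of the cup
- key_red_top (a point): centre of the top face of the red key, a plastic cap 80 long (selector x) by 36 wide (selector y); this point rides with the key: 79 mm over the table when up, 65 mm when fully down
- key_green_top (a point): centre of the top face of the green key, a plastic cap 80 long (selector x) by 36 wide (selector y); this point rides with the key: 79 mm over the table when up, 65 mm when fully down
- key_white_top (a point): centre of the top face of the white key, a plastic cap 80 long (selector x) by 36 wide (selector y); this point rides with the key: 79 mm over the table when up, 65 mm when fully down
- key_blue_top (a point): centre of the top face of the blue key, a plastic cap 80 long (selector x) by 36 wide (selector y); this point rides with the key: 79 mm over the table when up, 65 mm when fully down
- key_red (a joint): travel of the red key, m: 0 = fully up, 0.014 = fully down, at its hard stop; at the start it is up. The four keys are interlocked, exactly one is down: pressed alone, straight down, a key needs about 4 N at first, snaps down past half travel and stays down, and the one that was down pops up at that moment
- key_green (a joint): travel of the green key, m: 0 = fully up, 0.014 = fully down, at its hard stop; at the start it is up
- key_white (a joint): travel of the white key, m: 0 = fully up, 0.014 = fully down, at its hard stop; this key is the one that is down at the start
- key_blue (a joint): travel of the blue key, m: 0 = fully up, 0.014 = fully down, at its hard stop; at the start it is up
- corner (a point): inner corner of the fixed panel feeder's two rails, on top of its white bed (8 over the table). Feeder axes: the far rail's inner face is the plane x = 0, the side rail's the plane y = 0; the free bed lies on the -x, -y side, to x = -0.315, y = -0.295. Rails: aluminium, 20 high, 15 thick; grey housing 50 high behind the far rail. Stripes and the yellow spot are flush paint, no obstacle
- pack_center (a point): centre (half-way up) of the copper-clad panel pack, a rigid block 140 long (its x) by 120 wide (its y) by 24 thick, about 0.75 kg, lying flat on the feeder bed, too wide to grip. It has to end with its +x face against the far rail and its +y face against the side rail: centre at x = -0.070, y = -0.060 from the corner, square to the rails
- bottle: bystander: amber bottle 48 across, 150 tall, standing on the feeder bed, origin under its centre. It stands in the way of the pack: either just in front of its +x face or just beside its +y face, so that only one of the two pushes can be made first; there is room for the pack to pass round it
- cup: bystander: brown cup 68 across, 90 tall, on the selector's ledge, origin under its centre
- screwdriver: bystander: screwdriver 190 long lying on the table (origin at its middle), up to 35 high
- brush: bystander: hand brush 200 long lying on the table (origin at its middle), up to 45 high
- tape: bystander: yellow tape roll 90 across, 40 high, on the table
- carton: bystander: cardboard carton 90 x 140 x 70 high, on the table
- jar: bystander: white jar 70 across, 90 tall, on the table
Not all that is in view belongs to the job. Of the things that look like the part that bears pack_center, the smaller one is meant.

How it is judged (in metres and radians):
On the way, in this order (a step that is already met when the one before it is completed fails the run):
1. the red key is fully down and the white, blue and green keys are up (value of joint key_red above 0.0115 m and value of joint each of key_white, key_blue, key_green below 0.0025 m), for 0.2 s.
2. with the red key still down, the pack lies flush and square against both rails (value of joint key_red above 0.0115 m and x of pack_center in the frame of corner between -0.0745 and -0.066 m and y of pack_center in the frame of corner between -0.0645 and -0.056 m and angle between the x axis of pack_center and the x axis of corner, either way round below 0.04 rad and angle between pack_center's own z axis and vertical below 0.05 rad and z of pack_center in the frame of corner below 0.016 m), for 0.2 s.
3. the green key is fully down and the red key has popped up (value of joint key_green above 0.0115 m and value of joint key_red below 0.0025 m), for 0.2 s.
At the end, for the whole second after the job is handed in: The green key is down (at least 11.5 of its 14 mm) and the red, white and blue keys are up (within 2.5 mm); the pack lies flat on the bed with its +x face within 4.5 mm of the far rail and its +y face within 4.5 mm of the side rail, square to within 0.04 rad (all of step 3 and value of joint each of key_white, key_blue below 0.0025 m and x of pack_center in the frame of corner between -0.0745 and -0.066 m and y of pack_center in the frame of corner between -0.0645 and -0.056 m and angle between the x axis of pack_center and the x axis of corner, either way round below 0.04 rad and angle between pack_center's own z axis and vertical below 0.05 rad and z of pack_center in the frame of corner below 0.016 m); the robot touches nothing.
It fails at once if the pack is moved (faster than 20 mm/s) while the red key is not down (value of joint key_red below 0.007 m and linear speed of pack above 0.02 m/s).
It fails at once if the bottle, the cup or the jar is tipped (over 0.3 rad) (angle between any of bottle, cup, jar's own z axis and vertical above 0.3 rad).
It fails at once if a bystander is shifted by more than 20 mm (distance of any of bottle, cup, screwdriver, brush, tape, carton, jar from where it was at the start of the episode above 0.02 m).
It also fails if it takes over 72 s, if anything falls off the work surface, if the arm or the gripper's body presses on something with over 40 N, if the wrist force passes 120 N, or if a joint passes its speed limit or range.

## Working session

There is one attempt and no reset: what is moved stays moved. The work goes in short steps, Python scripts to look and compute and a tool call to move; the robot and the scene stay as the last step left them, time stands still between calls to the robot, and variables do not carry over. Pictures are saved under pics/ and viewed, at most 10 in all, crops included, and the job is handed in when it is done.

Besides the shell and the picture viewer there is one more tool, called in YAML: its name, and indented under it one key for each argument. apply_moves: Moves the arm, as the interface text tells. Its arguments: {"type":"object","properties":{"rows":{"type":"array"}},"required":["rows"]}

```bash
mkdir -p pics; ls
python3 - <<'E'
from rig import *
import cv2,numpy as np
s=read_state();print(s['time_s'],s['position'],np.round(s['tcp_rot'],3).tolist(),s['opening'])
for n in('scene','top'):
    p,d=capture(n);cv2.imwrite(f'pics/{n}0.png',p[...,::-1]);np.save(f'{n}0.npy',d);print(n,camera_params(n))
E
```

```text
pics
0.0 [ 0.27828559 -0.55888692  0.24659079] [[0.895, 0.446, -0.001], [0.446, -0.895, 0.002], [0.0, -0.002, -1.0]] 0.9989279805050094
scene {'fx': 532.0625785203462, 'fy': 532.0625785203462, 'cx': 324.16220205196146, 'cy': 242.83730848466982, 'xyz': array([1.84609084, 0.04463929, 0.93034775]), 'orientation': array([[-0.0297474 , -0.54172222,  0.84003103],
       [ 0.99948785, -0.00620339,  0.03139366],
       [-0.01179561,  0.84053468,  0.54162931]])}
top {'fx': 559.268405178213, 'fy': 559.268405178213, 'cx': 328.5253770907931, 'cy': 242.78578595205198, 'xyz': array([ 0.28494615, -0.01369307,  1.5145036 ]), 'orientation': array([[-0.01337723,  0.9844768 , -0.17500425],
       [-0.99987768, -0.01458891, -0.00563899],
       [-0.00810458,  0.17490741,  0.98455153]])}
```

View pics/top0.png

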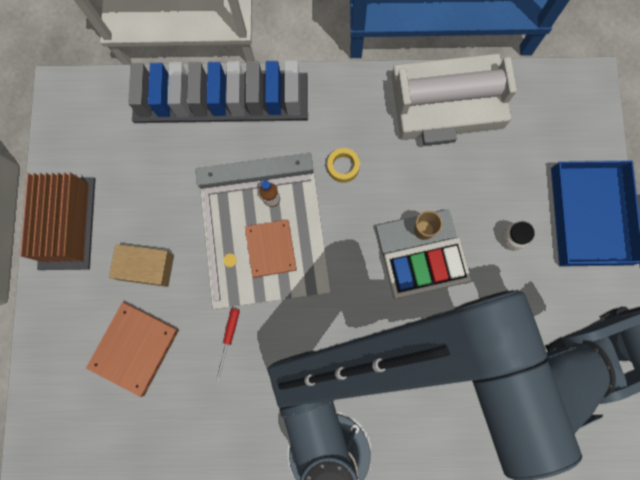

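View pics/scene0.png

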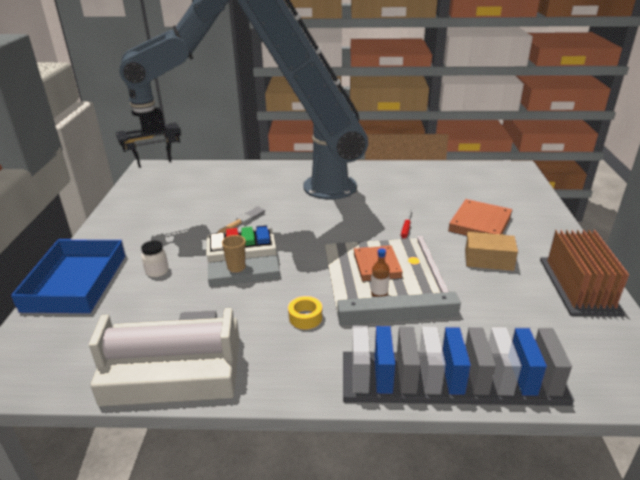

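Top view: the feeder corner is near (205,190). The pack is near (270,248), with the bottle at (270,192) in front of its +x face, so the +y push has to come first. The selector is near (425,255), with keys blue (403,273), green (420,268), red (437,264) and white (454,261). The cup is at (428,225).

```bash
cat > h.py <<'E'
from rig import *
import cv2,numpy as np
def px2w(n,u,v,z,c=None):
    c=c or camera_params(n);R=np.array(c['orientation']);o=np.array(c['xyz'])
    d=np.array([(u-c['cx'])/c['fx'],-(v-c['cy'])/c['fy'],-1.])
    if n=='wrist':
        a=np.array([(u-c['cx'])/c['fx'],(v-c['cy'])/c['fy']]);r=np.hypot(*a)
        d=np.array([np.sin(r)*a[0]/r,-np.sin(r)*a[1]/r,-np.cos(r)])
    d=R@d; return o+d*(z-o[2])/d[2]
def w2px(n,P,c=None):
    c=c or camera_params(n);R=np.array(c['orientation']);p=(np.asarray(P)-c['xyz'])@R
    x,y,w=p[...,0],-p[...,1],-p[...,2]
    if n=='wrist':
        r=np.hypot(x,y)+1e-12;k=np.arctan2(r,w)/r
    else:k=1/w
    return c['cx']+c['fx']*x*k,c['cy']+c['fy']*y*k
def ortho(n,img,x0,y0,wx,wy,z,s,c=None):
    # top-left pixel = world (x0,y0), rows -> -x, cols -> -y, s px/m
    r,q=np.mgrid[0:int(wx*s),0:int(wy*s)]
    P=np.stack([x0-r/s,y0-q/s,np.full(r.shape,z)],-1);u,v=w2px(n,P,c)
    return cv2.remap(img,u.astype('f4'),v.astype('f4'),cv2.INTER_CUBIC)
E
python3 - <<'E'
from h import *
for t,z,pts in [('keys BGRW',.079,[(403,273),(420,268),(437,264),(454,261)]),('feeder',.028,[(215,190),(317,178)]),('bedBL',.008,[(214,306),(327,293)]),('pack',.032,[(247,225),(289,221),(296,270),(252,276)]),('bottle',.01,[(271,200)]),('cup',.12,[(428,220)])]:
    print(t,[np.round(px2w('top',*p,z)[:2],3).tolist() for p in pts])
E
```

```text
keys BGRW [[0.458, -0.197], [0.47, -0.241], [0.48, -0.285], [0.487, -0.329]]
feeder [[0.701, 0.305], [0.731, 0.024]]
bedBL [[0.385, 0.305], [0.415, 0.001]]
pack [[0.601, 0.215], [0.61, 0.101], [0.476, 0.083], [0.462, 0.2]]
bottle [[0.675, 0.153]]
cup [[0.588, -0.26]]
```

apply_moves:
  rows:
    - {"x":48,"y":-26,"rz":0.4,"claw":255}
    - {"x":96,"y":-53,"rz":0.8,"claw":255}
    - {"x":144,"y":-80,"rz":1.2,"claw":255}
    - {"x":192,"y":-106,"rz":1.6,"claw":255}
    - {"x":240,"y":-132,"rz":2.0,"claw":255}
    - {"x":288,"y":-159,"rz":2.35,"claw":255}
    - {"x":288,"y":-159,"rz":2.35,"claw":255}
    - {"x":288,"y":-159,"rz":2.35,"claw":255}

```text
validation failed for argument at $.ro...
```

Run:
```python
from h import *
s=read_state();print(s['time_s'],s['position'],np.round(s['tcp_rot'],3).tolist(),s['opening'],s['force'])
c=camera_params('wrist');p,d=capture('wrist');np.save('w1.npy',np.array([c],dtype=object),allow_pickle=True);cv2.imwrite('pics/w1raw.png',p[...,::-1]);print(c)
a=ortho('wrist',p,.64,-.14,.28,.28,.079,1300,c)
t,_=capture('top');b=ortho('top',t,.76,.34,.40,.36,.032,1400)
im=np.zeros((600,800,3),'u1') if 0 else np.zeros((600,800,3),np.uint8)
b=cv2.resize(b,(504,560))  # keep scale
a=cv2.resize(a,(290,290))
im[:560,:504]=b;im[:290,508:798]=a
cv2.imwrite('pics/w1.png',im[...,::-1])
```

```text
0.1 [ 0.27834274 -0.55891783  0.24665697] [[0.895, 0.446, -0.001], [0.446, -0.895, 0.002], [0.0, -0.002, -1.0]] 1.0006553403713232 [ 0.1563153  -0.15255683  0.31968574]
{'fx': 371.64829954431775, 'fy': 371.64829954431775, 'cx': 320.40680669277424, 'cy': 239.22414521940104, 'xyz': array([ 0.35090551, -0.52447333,  0.38407176]), 'orientation': array([[ 0.44597699,  0.85636189,  0.26028606],
       [-0.89504143,  0.42745367,  0.12721715],
       [-0.00231631, -0.28970273,  0.95711387]])}
```

View pics/w1raw.png

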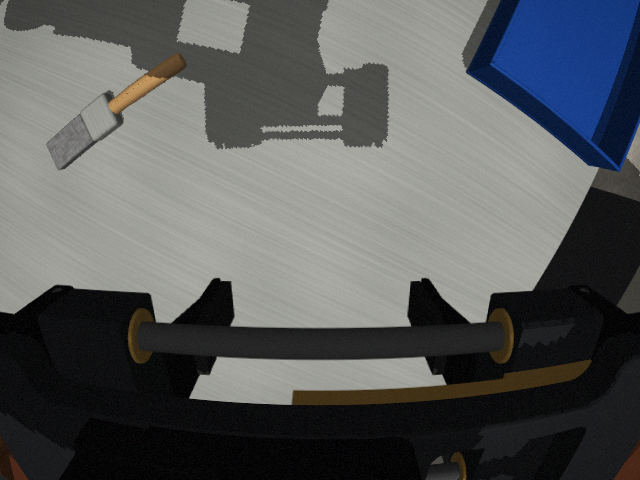

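View pics/w1.png

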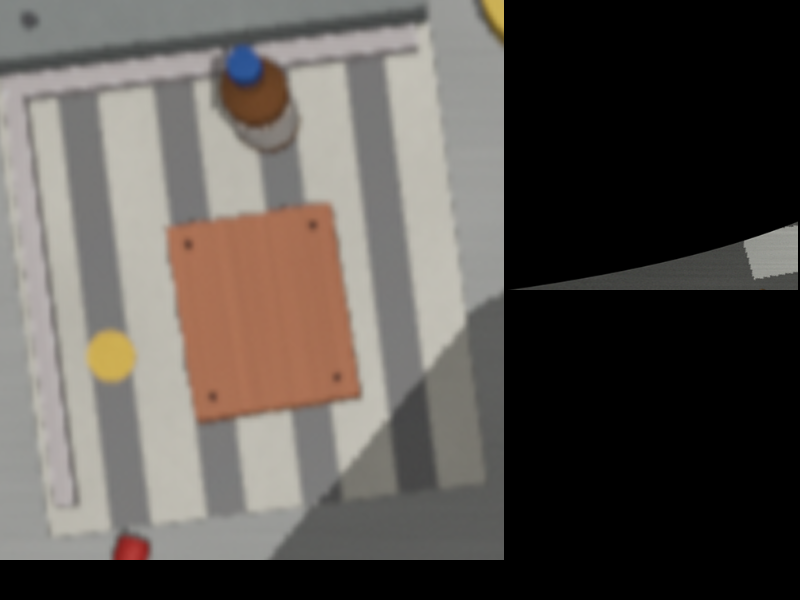

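The move was refused on its argument format. The wrist view shows only the table, the brush at (115,110) and the blue bin. The rectified feeder view gives pack corners (168,228), (330,204), (358,397), (198,422) and the bottle base near (270,130). I'll retry the move with every field filled in.

apply_moves:
  rows:
    - {"x":48,"y":-26,"z":0,"rx":0,"ry":0,"rz":0.4,"claw":255}

```text
time_s: 0.32
position: [0.3087, -0.5176, 0.2473]
tcp_rot: [[0.916, 0.402, 0.0], [0.402, -0.916, -0.003], [-0.001, 0.003, -1.0]]
force: [1.0, 0.7, 0.1]
opening: 0.948
grasp_force: 0.0
```

apply_moves:
  rows:
    - {"x":48,"y":-29,"z":0,"rx":0,"ry":0,"rz":0.4,"claw":255}
    - {"x":94,"y":-57,"z":0,"rx":0,"ry":0,"rz":0.8,"claw":255}
    - {"x":140,"y":-86,"z":0,"rx":0,"ry":0,"rz":1.2,"claw":255}
    - {"x":187,"y":-114,"z":0,"rx":0,"ry":0,"rz":1.6,"claw":255}
    - {"x":234,"y":-143,"z":0,"rx":0,"ry":0,"rz":1.95,"claw":255}
    - {"x":234,"y":-143,"z":0,"rx":0,"ry":0,"rz":1.95,"claw":255}
    - {"x":234,"y":-143,"z":0,"rx":0,"ry":0,"rz":1.95,"claw":255}

```text
time_s: 1.2
position: [0.4653, -0.289, 0.2475]
tcp_rot: [[0.977, 0.215, -0.0], [0.215, -0.977, -0.001], [-0.0, 0.0, -1.0]]
force: [0.2, -0.2, -0.1]
opening: 0.17
grasp_force: 0.0
```

Run:
```python
from h import *
s=read_state();print(s['time_s'],s['position'],np.round(s['tcp_rot'],3).tolist(),s['opening'],s['force'])
c=camera_params('wrist');p,d=capture('wrist');np.savez('w2.npz',p=p,d=d,**c)
a=ortho('wrist',p,.66,-.12,.30,.30,.079,1900,c)
cv2.imwrite('pics/w2.png',a[...,::-1])
```

```text
1.2 [ 0.46525841 -0.28897322  0.24750485] [[0.977, 0.215, -0.0], [0.215, -0.977, -0.001], [-0.0, 0.0, -1.0]] 0.17004416901785216 [ 0.19675766 -0.16909117 -0.07759066]
```

View pics/w2.png

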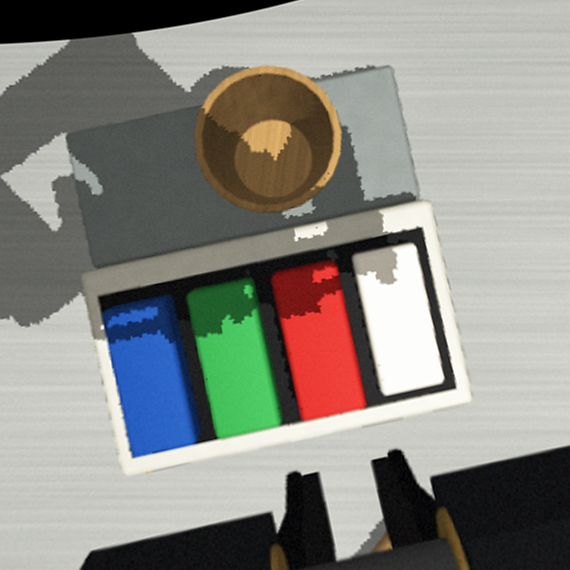

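Red key centre is at (319,340), i.e. world (0.481,-0.288). Green is at (235,358), i.e. (0.472,-0.244). White looks down and the yaw is about 12°. Pressing red.

apply_moves:
  rows:
    - {"x":1,"y":2,"z":50,"rx":0,"ry":0,"rz":0,"claw":255}
    - {"x":1,"y":2,"z":100,"rx":0,"ry":0,"rz":0,"claw":255}
    - {"x":1,"y":2,"z":135,"rx":0,"ry":0,"rz":0,"claw":255}
    - {"x":1,"y":2,"z":143,"rx":0,"ry":0,"rz":0,"claw":255}
    - {"x":1,"y":2,"z":148,"rx":0,"ry":0,"rz":0,"claw":255}
    - {"x":1,"y":2,"z":152,"rx":0,"ry":0,"rz":0,"claw":255}
    - {"x":1,"y":2,"z":155,"rx":0,"ry":0,"rz":0,"claw":255}
    - {"x":1,"y":2,"z":157,"rx":0,"ry":0,"rz":0,"claw":255}
    - {"x":1,"y":2,"z":157,"rx":0,"ry":0,"rz":0,"claw":255}

```text
time_s: 2.38
position: [0.4669, -0.2907, 0.0907]
tcp_rot: [[0.977, 0.214, 0.001], [0.214, -0.977, -0.0], [0.0, 0.001, -1.0]]
force: [-0.4, -1.0, 0.1]
opening: 0.003
grasp_force: 0.0
```

apply_moves:
  rows:
    - {"x":0,"y":0,"z":1.5,"rx":0,"ry":0,"rz":0,"claw":255}
    - {"x":0,"y":0,"z":2.5,"rx":0,"ry":0,"rz":0,"claw":255}
    - {"x":0,"y":0,"z":2.5,"rx":0,"ry":0,"rz":0,"claw":255}

```text
time_s: 2.75
position: [0.467, -0.2908, 0.0903]
tcp_rot: [[0.977, 0.214, 0.001], [0.214, -0.977, -0.001], [0.001, 0.001, -1.0]]
force: [-2.6, 2.9, 13.7]
opening: 0.005
grasp_force: 7.4
```

apply_moves:
  rows:
    - {"x":0,"y":0,"z":-40,"rx":0,"ry":0,"rz":0,"claw":255}
    - {"x":0,"y":0,"z":-90,"rx":0,"ry":0,"rz":0,"claw":255}
    - {"x":0,"y":0,"z":-140,"rx":0,"ry":0,"rz":0,"claw":255}
    - {"x":0,"y":0,"z":-165,"rx":0,"ry":0,"rz":0,"claw":255}
    - {"x":0,"y":0,"z":-165,"rx":0,"ry":0,"rz":0,"claw":255}

```text
time_s: 3.38
position: [0.4677, -0.2914, 0.2553]
tcp_rot: [[0.977, 0.214, 0.004], [0.214, -0.977, -0.004], [0.003, 0.005, -1.0]]
force: [-0.4, 0.1, 0.1]
opening: 0.002
grasp_force: 0.0
```

Run:
```python
from h import *
s=read_state();print(s['time_s'],s['position'])
c=camera_params('wrist');p,d=capture('wrist')
u,v=np.meshgrid(np.arange(640),np.arange(480))
# height of key tops near centres; sample depth at predicted pixel
R=np.array(c['orientation'])
X=np.array([.977,.21]);Y=np.array([-.21,.977]);red=np.array([.481,-.288])
for n,k in zip('WRGB',(-1,0,1,2)):
    zs=[]
    for dx in(-.01,0,.01):
        q=red+Y*.046*k+X*dx;uu,vv=w2px('wrist',[q[0],q[1],.075],c)
        uu,vv=int(round(float(uu))),int(round(float(vv)));dd=d[vv,uu]
        g=np.array(px2w('wrist',uu,vv,0,c))-c['xyz'];g/=np.linalg.norm(g)
        ca=g@(-R[:,2]);zs.append((c['xyz']+g*dd/ca)[2])
    print(n,np.round(zs,4),p[vv,uu])
```

```text
3.375 [ 0.46771298 -0.29140326  0.25534956]
W [0.079  0.0782 0.0806] [252 253 250]
R [0.0649 0.0662 0.0654] [236  61  56]
G [0.0805 0.0793 0.0772] [ 75 195  97]
B [0.0799 0.0788 0.0793] [ 36  93 191]
```

Depth confirms red is down and the others are up. Moving over the feeder to measure it.

apply_moves:
  rows:
    - {"x":5,"y":-55,"z":0,"rx":0,"ry":0,"rz":0.15,"claw":255}
    - {"x":10,"y":-110,"z":0,"rx":0,"ry":0,"rz":0.3,"claw":255}
    - {"x":16,"y":-170,"z":0,"rx":0,"ry":0,"rz":0.45,"claw":255}
    - {"x":22,"y":-230,"z":-10,"rx":0,"ry":0,"rz":0.6,"claw":255}
    - {"x":28,"y":-290,"z":-20,"rx":0,"ry":0,"rz":0.75,"claw":255}
    - {"x":37,"y":-345,"z":-40,"rx":0,"ry":0,"rz":0.9,"claw":255}
    - {"x":37,"y":-392,"z":-40,"rx":0,"ry":0,"rz":0.9,"claw":255}
    - {"x":37,"y":-392,"z":-40,"rx":0,"ry":0,"rz":0.9,"claw":255}
    - {"x":37,"y":-392,"z":-40,"rx":0,"ry":0,"rz":0.9,"claw":255}

```text
time_s: 4.55
position: [0.4183, 0.1, 0.2918]
tcp_rot: [[0.993, 0.122, -0.003], [0.122, -0.993, -0.0], [-0.003, 0.0, -1.0]]
force: [1.2, -0.0, 0.4]
opening: 0.004
grasp_force: 0.0
```

Run:
```python
from h import *
s=read_state();print(s['time_s'],s['position'],np.round(s['tcp_rot'],3).tolist(),s['joint_positions'])
c=camera_params('wrist');p,d=capture('wrist');np.savez('w3.npz',p=p,d=d,**c)
a=ortho('wrist',p,.76,.34,.39,.38,.032,1500,c)
cv2.imwrite('pics/w3.png',a[...,::-1]);print(a.shape)
```

```text
4.55 [0.41834366 0.10004725 0.29184917] [[0.993, 0.122, -0.003], [0.122, -0.993, -0.0], [-0.003, 0.0, -1.0]] [-1.48490867e+00  1.15473694e+01  1.05163459e+02 -3.32427469e-02
  6.34337793e+01  8.15283826e+01]
(585, 570, 3)
```

View pics/w3.png

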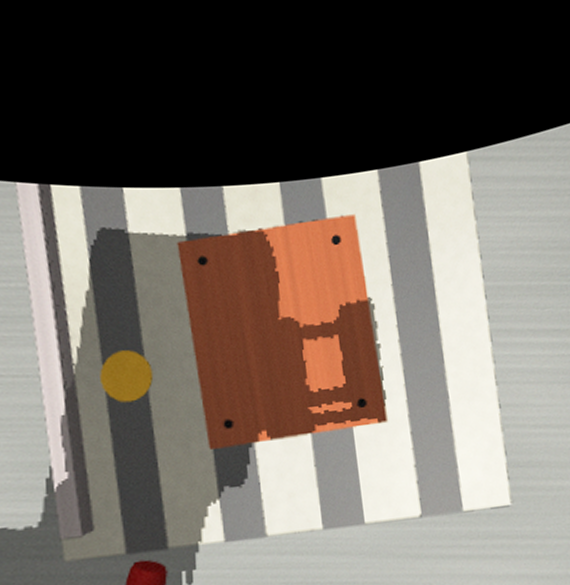

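```bash
cat > f.py <<'E'
from h import *
f=np.load('w3.npz');c={k:f[k] for k in('fx','fy','cx','cy','xyz','orientation')}
def W(q,r,z,s=1500):
    u,v=w2px('wrist',np.array([.76-r/s,.34-q/s,.032]),c);return px2w('wrist',float(u),float(v),z,c)[:2]
def T(q,r,z,s=1400):
    u,v=w2px('top',np.array([.76-r/s,.34-q/s,.032]));return px2w('top',float(u),float(v),z)[:2]
E
python3 - <<'E'
from f import *
L=lambda *a:np.round(a,4).tolist()
print('bed corner R',L(*W(511,505,.008)),'L',L(*W(65,559,.008)),'Rtop',L(*W(468,152,.008)))
print('siderail inner bottom',L(*W(50,185,.008)),L(*W(93,530,.008)),'top edge',L(*W(38,185,.028)),L(*W(62,480,.028)))
print('top: corner',L(*T(28,97,.008)),L(*T(415,50,.008)),L(*T(77,503,.008)),'bedR',L(*T(485,483,.008)))
yaw=np.radians(6.9);X=np.array([np.cos(yaw),np.sin(yaw)]);Y=np.array([-X[1],X[0]])
C=W(511,505,.008)+.315*X+.295*Y;print('corner est',C)
for n,p in [('rail w',W(50,185,.008)),('rail w2',W(93,530,.008)),('rail top',W(38,185,.028)),('T corner',T(28,97,.008)),('T farrail',T(415,50,.008)),('T side',T(77,503,.008)),('bottle bottom edge T',T(272,150,.008)),('bottle right T',T(298,125,.012)),('bottle left',T(236,125,.012)),('cap',T(245,65,.155))]+[('pack',W(*a,.032)) for a in((179,243),(355,216),(386,420),(211,448))]:
    print(n,np.round([(p-C)@X,(p-C)@Y],4))
E
```

```text
bed corner R [0.4188, -0.0073] L [0.3806, 0.308] Rtop [0.6683, 0.0231]
siderail inner bottom [0.645, 0.3186] [0.4011, 0.2882] top edge [0.6381, 0.3167] [0.4394, 0.3006]
top: corner [0.6973, 0.3254] [0.7314, 0.0445] [0.4026, 0.2898] bedR [0.4171, -0.0063]
corner est [0.69603949 0.32341102]
rail w [-0.0513  0.0014]
rail w2 [-0.297   0.0005]
rail top [-0.0584  0.0003]
T corner [0.0015 0.0018]
T farrail [ 0.0016 -0.2811]
T side [-0.2954  0.0019]
bottle bottom edge T [-0.058  -0.1694]
bottle right T [-0.0433 -0.1905]
bottle left [-0.0379 -0.146 ]
cap [-0.0387 -0.1698]
pack [-0.1097 -0.0902]
pack [-0.1059 -0.2089]
pack [-0.2434 -0.213 ]
pack [-0.2479 -0.095 ]
```

Feeder corner is at about world (0.6965,0.324) with yaw 6.9°. In feeder axes the pack centre is (-0.177,-0.152), skewed 1.9°, and the bottle is at about (-0.036,-0.169). So push +y 92 mm, then +x 107 mm. I'm turning the tool by 90° and opening the fingers as a wide pusher.

apply_moves:
  rows:
    - {"x":20,"y":10,"z":0,"rx":0,"ry":0,"rz":-1.7,"claw":0}
    - {"x":40,"y":20,"z":0,"rx":0,"ry":0,"rz":-3.4,"claw":0}
    - {"x":60,"y":30,"z":0,"rx":0,"ry":0,"rz":-5.1,"claw":0}
    - {"x":80,"y":40,"z":0,"rx":0,"ry":0,"rz":-6.8,"claw":0}
    - {"x":100,"y":48,"z":0,"rx":0,"ry":0,"rz":-8.5,"claw":0}
    - {"x":113,"y":51,"z":0,"rx":0,"ry":0,"rz":-10.2,"claw":0}
    - {"x":113,"y":51,"z":0,"rx":0,"ry":0,"rz":-11.9,"claw":0}
    - {"x":113,"y":51,"z":0,"rx":0,"ry":0,"rz":-13.6,"claw":0}
    - {"x":113,"y":51,"z":0,"rx":0,"ry":0,"rz":-15,"claw":0}
    - {"x":113,"y":51,"z":0,"rx":0,"ry":0,"rz":-15,"claw":0}

```text
time_s: 5.85
position: [0.5374, 0.0616, 0.2923]
tcp_rot: [[-0.117, 0.993, -0.001], [0.993, 0.117, -0.0], [0.0, -0.001, -1.0]]
force: [0.0, 0.4, 0.6]
opening: 0.983
grasp_force: 0.0
```

apply_moves:
  rows:
    - {"x":0,"y":0,"z":55,"rx":0,"ry":0,"rz":0,"claw":0}
    - {"x":0,"y":0,"z":110,"rx":0,"ry":0,"rz":0,"claw":0}
    - {"x":0,"y":0,"z":165,"rx":0,"ry":0,"rz":0,"claw":0}
    - {"x":0,"y":0,"z":215,"rx":0,"ry":0,"rz":0,"claw":0}
    - {"x":0,"y":0,"z":240,"rx":0,"ry":0,"rz":0,"claw":0}
    - {"x":0,"y":0,"z":251,"rx":0,"ry":0,"rz":0,"claw":0}
    - {"x":0,"y":0,"z":251,"rx":0,"ry":0,"rz":0,"claw":0}

```text
time_s: 6.72
position: [0.5373, 0.0628, 0.0416]
tcp_rot: [[-0.119, 0.993, -0.001], [0.993, 0.119, 0.0], [0.0, -0.001, -1.0]]
force: [1.2, -0.6, 0.8]
opening: 0.999
grasp_force: 0.0
```

apply_moves:
  rows:
    - {"x":10,"y":0,"z":0,"rx":0,"ry":0,"rz":0,"claw":0}
    - {"x":20,"y":0,"z":0,"rx":0,"ry":0,"rz":0,"claw":0}
    - {"x":30,"y":0,"z":0,"rx":0,"ry":0,"rz":0,"claw":0}
    - {"x":40,"y":0,"z":0,"rx":0,"ry":0,"rz":0,"claw":0}
    - {"x":50,"y":0,"z":0,"rx":0,"ry":0,"rz":0,"claw":0}
    - {"x":60,"y":0,"z":0,"rx":0,"ry":0,"rz":0,"claw":0}
    - {"x":70,"y":0,"z":0,"rx":0,"ry":0,"rz":0,"claw":0}
    - {"x":80,"y":0,"z":0,"rx":0,"ry":0,"rz":0,"claw":0}
    - {"x":90,"y":0,"z":0,"rx":0,"ry":0,"rz":0,"claw":0}
    - {"x":98,"y":0,"z":0,"rx":0,"ry":0,"rz":0,"claw":0}

```text
time_s: 7.98
position: [0.5261, 0.1607, 0.0432]
tcp_rot: [[-0.122, 0.992, 0.002], [0.992, 0.122, -0.001], [-0.002, 0.002, -1.0]]
force: [1.1, -5.5, 1.3]
opening: 1.004
grasp_force: 3.0
```

apply_moves:
  rows:
    - {"x":4,"y":0,"z":0,"rx":0,"ry":0,"rz":0,"claw":0}
    - {"x":7,"y":0,"z":0,"rx":0,"ry":0,"rz":0,"claw":0}
    - {"x":10,"y":0,"z":0,"rx":0,"ry":0,"rz":0,"claw":0}
    - {"x":12,"y":0,"z":0,"rx":0,"ry":0,"rz":0,"claw":0}
    - {"x":12,"y":0,"z":0,"rx":0,"ry":0,"rz":0,"claw":0}

```text
time_s: 8.6
position: [0.5249, 0.1716, 0.0432]
tcp_rot: [[-0.123, 0.992, 0.003], [0.992, 0.123, -0.002], [-0.002, 0.002, -1.0]]
force: [1.5, -7.6, 1.8]
opening: 0.997
grasp_force: 4.1
```

apply_moves:
  rows:
    - {"x":1.5,"y":0,"z":0,"rx":0,"ry":0,"rz":0,"claw":0}
    - {"x":3,"y":0,"z":0,"rx":0,"ry":0,"rz":0,"claw":0}
    - {"x":3,"y":0,"z":0,"rx":0,"ry":0,"rz":0,"claw":0}

```text
time_s: 8.98
position: [0.5251, 0.172, 0.0432]
tcp_rot: [[-0.125, 0.992, 0.003], [0.992, 0.125, -0.006], [-0.006, 0.002, -1.0]]
force: [2.2, -19.0, 2.9]
opening: 1.003
grasp_force: 9.5
```

It stopped against the side rail with the force rising. I'm backing off, lifting, and going round to the -x face.

apply_moves:
  rows:
    - {"x":-8,"y":0,"z":0,"rx":0,"ry":0,"rz":0,"claw":60}
    - {"x":-18,"y":0,"z":0,"rx":0,"ry":0,"rz":0,"claw":60}
    - {"x":-18,"y":0,"z":-50,"rx":0,"ry":0,"rz":0,"claw":60}
    - {"x":-18,"y":0,"z":-110,"rx":0,"ry":0,"rz":0,"claw":60}
    - {"x":-18,"y":0,"z":-170,"rx":0,"ry":0,"rz":0,"claw":60}
    - {"x":-18,"y":0,"z":-220,"rx":0,"ry":0,"rz":0,"claw":60}
    - {"x":-18,"y":0,"z":-220,"rx":0,"ry":0,"rz":0,"claw":60}

```text
time_s: 9.85
position: [0.5281, 0.1585, 0.2668]
tcp_rot: [[-0.122, 0.992, 0.011], [0.993, 0.122, 0.002], [0.0, 0.011, -1.0]]
force: [-0.5, -0.4, 0.8]
opening: 0.765
grasp_force: 0.0
```

apply_moves:
  rows:
    - {"x":12,"y":-14,"z":0,"rx":0,"ry":0,"rz":1.7,"claw":60}
    - {"x":24,"y":-28,"z":0,"rx":0,"ry":0,"rz":3.4,"claw":60}
    - {"x":36,"y":-42,"z":0,"rx":0,"ry":0,"rz":5.1,"claw":60}
    - {"x":48,"y":-56,"z":0,"rx":0,"ry":0,"rz":6.8,"claw":60}
    - {"x":60,"y":-70,"z":0,"rx":0,"ry":0,"rz":8.5,"claw":60}
    - {"x":72,"y":-80,"z":0,"rx":0,"ry":0,"rz":10.2,"claw":60}
    - {"x":78,"y":-88,"z":0,"rx":0,"ry":0,"rz":11.9,"claw":60}
    - {"x":78,"y":-88,"z":0,"rx":0,"ry":0,"rz":13.6,"claw":60}
    - {"x":78,"y":-88,"z":0,"rx":0,"ry":0,"rz":15,"claw":60}
    - {"x":78,"y":-88,"z":0,"rx":0,"ry":0,"rz":15,"claw":60}

```text
time_s: 11.1
position: [0.4279, 0.2244, 0.2609]
tcp_rot: [[0.992, 0.123, -0.003], [0.123, -0.992, -0.0], [-0.003, -0.0, -1.0]]
force: [-0.1, -0.2, -0.3]
opening: 0.763
grasp_force: 0.0
```

Run:
```python
from h import *
s=read_state();print(s['time_s'],s['position'],np.round(s['tcp_rot'],3).tolist())
c=camera_params('wrist');p,d=capture('wrist')
a=ortho('wrist',p,.76,.36,.40,.38,.032,1500,c)
cv2.imwrite('pics/w4.png',a[...,::-1])
yaw=np.radians(6.9);X=np.array([np.cos(yaw),np.sin(yaw)]);Y=np.array([-X[1],X[0]]);q=s['position'][:2]-np.array([.6965,.324]);print(q@X,q@Y)
```

```text
11.1 [0.42785888 0.22438902 0.26091924] [[0.992, 0.123, -0.003], [0.123, -0.992, -0.0], [-0.003, -0.0, -1.0]]
-0.27866238873764254 -0.06661583300542344
```

View pics/w4.png

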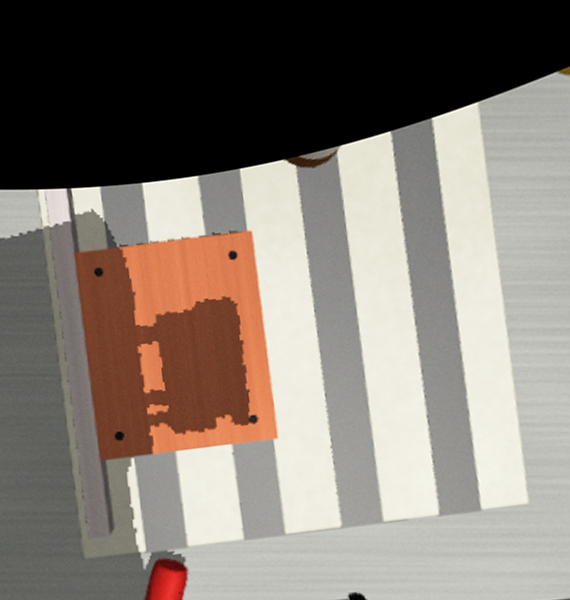

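The pack now lies flush on the side rail, its near edge from (100,459) to (277,438). The bottle is undisturbed and the screwdriver handle at (165,575) is clear of the fingers. Descending, then pushing +x.

apply_moves:
  rows:
    - {"x":0,"y":0,"z":55,"rx":0,"ry":0,"rz":0,"claw":60}
    - {"x":0,"y":0,"z":110,"rx":0,"ry":0,"rz":0,"claw":60}
    - {"x":0,"y":0,"z":165,"rx":0,"ry":0,"rz":0,"claw":60}
    - {"x":0,"y":0,"z":205,"rx":0,"ry":0,"rz":0,"claw":60}
    - {"x":0,"y":0,"z":219,"rx":0,"ry":0,"rz":0,"claw":60}
    - {"x":0,"y":0,"z":219,"rx":0,"ry":0,"rz":0,"claw":60}

```text
time_s: 11.9
position: [0.4287, 0.2243, 0.0426]
tcp_rot: [[0.993, 0.122, -0.001], [0.122, -0.993, -0.0], [-0.002, 0.0, -1.0]]
force: [0.7, -0.1, 0.4]
opening: 0.768
grasp_force: 0.0
```

apply_moves:
  rows:
    - {"x":10,"y":0,"z":0,"rx":0,"ry":0,"rz":0,"claw":60}
    - {"x":20,"y":0,"z":0,"rx":0,"ry":0,"rz":0,"claw":60}
    - {"x":30,"y":0,"z":0,"rx":0,"ry":0,"rz":0,"claw":60}
    - {"x":40,"y":0,"z":0,"rx":0,"ry":0,"rz":0,"claw":60}
    - {"x":50,"y":0,"z":0,"rx":0,"ry":0,"rz":0,"claw":60}
    - {"x":60,"y":0,"z":0,"rx":0,"ry":0,"rz":0,"claw":60}
    - {"x":70,"y":0,"z":0,"rx":0,"ry":0,"rz":0,"claw":60}

```text
time_s: 12.78
position: [0.4934, 0.2321, 0.0438]
tcp_rot: [[0.992, 0.122, -0.012], [0.122, -0.993, -0.002], [-0.012, 0.001, -1.0]]
force: [-8.6, -0.2, 7.2]
opening: 0.766
grasp_force: 4.6
```

apply_moves:
  rows:
    - {"x":10,"y":0,"z":0,"rx":0,"ry":0,"rz":0,"claw":60}
    - {"x":20,"y":0,"z":0,"rx":0,"ry":0,"rz":0,"claw":60}
    - {"x":30,"y":0,"z":0,"rx":0,"ry":0,"rz":0,"claw":60}
    - {"x":40,"y":0,"z":0,"rx":0,"ry":0,"rz":0,"claw":60}
    - {"x":48,"y":0,"z":0,"rx":0,"ry":0,"rz":0,"claw":60}
    - {"x":54,"y":0,"z":0,"rx":0,"ry":0,"rz":0,"claw":60}
    - {"x":58,"y":0,"z":0,"rx":0,"ry":0,"rz":0,"claw":60}
    - {"x":60,"y":0,"z":0,"rx":0,"ry":0,"rz":0,"claw":60}
    - {"x":60,"y":0,"z":0,"rx":0,"ry":0,"rz":0,"claw":60}

```text
time_s: 13.9
position: [0.552, 0.2393, 0.0437]
tcp_rot: [[0.992, 0.122, -0.013], [0.122, -0.993, -0.003], [-0.014, 0.001, -1.0]]
force: [-10.8, -1.6, 8.0]
opening: 0.767
grasp_force: 5.5
```

apply_moves:
  rows:
    - {"x":2,"y":0,"z":0,"rx":0,"ry":0,"rz":0,"claw":60}
    - {"x":4,"y":0,"z":0,"rx":0,"ry":0,"rz":0,"claw":60}
    - {"x":5,"y":0,"z":0,"rx":0,"ry":0,"rz":0,"claw":60}
    - {"x":5,"y":0,"z":0,"rx":0,"ry":0,"rz":0,"claw":60}

```text
time_s: 14.4
position: [0.5523, 0.2393, 0.0436]
tcp_rot: [[0.992, 0.122, -0.024], [0.122, -0.993, -0.005], [-0.024, 0.002, -1.0]]
force: [-17.4, -2.8, 14.1]
opening: 0.764
grasp_force: 9.1
```

apply_moves:
  rows:
    - {"x":-10,"y":0,"z":0,"rx":0,"ry":0,"rz":0,"claw":60}
    - {"x":-22,"y":0,"z":0,"rx":0,"ry":0,"rz":0,"claw":60}
    - {"x":-22,"y":0,"z":-50,"rx":0,"ry":0,"rz":0,"claw":60}
    - {"x":-22,"y":0,"z":-110,"rx":0,"ry":0,"rz":0,"claw":60}
    - {"x":-22,"y":0,"z":-170,"rx":0,"ry":0,"rz":0,"claw":60}
    - {"x":-22,"y":0,"z":-200,"rx":0,"ry":0,"rz":0,"claw":60}
    - {"x":-22,"y":0,"z":-200,"rx":0,"ry":0,"rz":0,"claw":60}

```text
time_s: 15.28
position: [0.5435, 0.2386, 0.2469]
tcp_rot: [[0.993, 0.121, 0.009], [0.121, -0.993, 0.002], [0.009, -0.001, -1.0]]
force: [0.4, 0.1, -0.6]
opening: 0.763
grasp_force: 0.0
```

Run:
```python
from h import *
s=read_state();print(s['time_s'],s['position'],s['opening'])
c=camera_params('wrist');p,d=capture('wrist');np.savez('w5.npz',p=p,d=d,**c)
a=ortho('wrist',p,.76,.36,.24,.24,.030,2400,c)
cv2.imwrite('pics/w5.png',a[...,::-1])
```

```text
15.275 [0.54349328 0.23856838 0.24685082] 0.7630264997887807
```

View pics/w5.png

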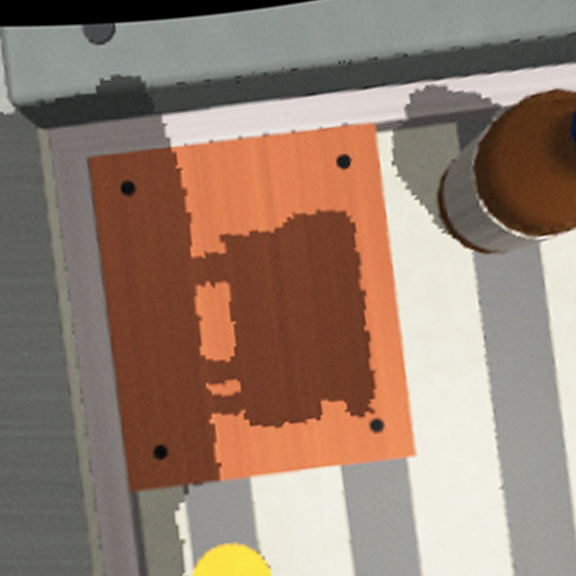

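Run:
```python
from h import *
f=np.load('w5.npz');c={k:f[k] for k in('fx','fy','cx','cy','xyz','orientation')}
yaw=np.radians(6.9);X=np.array([np.cos(yaw),np.sin(yaw)]);Y=np.array([-X[1],X[0]]);C=np.array([.6965,.324])
def W(q,r,z):
    u,v=w2px('wrist',np.array([.76-r/2400,.36-q/2400,.030]),c);p=px2w('wrist',float(u),float(v),z,c)[:2]-C;return np.round([p@X,p@Y],4)
for q in((88,157),(376,124),(415,455),(130,491)):print('pack',W(*q,.032))
print('far rail bed edge',W(385,132,.008),'side rail top',W(85,157,.028),W(138,520,.008))
a=cv2.imread('pics/w5.png');cv2.imwrite('pics/w5c.png',cv2.resize(a[90:200,60:440],None,fx=2.1,fy=2.1,interpolation=cv2.INTER_CUBIC))
```

```text
pack [-0.0024 -0.0008]
pack [-0.0032 -0.1209]
pack [-0.1413 -0.1205]
pack [-0.1419 -0.0015]
far rail bed edge [-0.0018 -0.1281] side rail top [-0.0014  0.0012] [-0.1591  0.0011]
```

View pics/w5c.png

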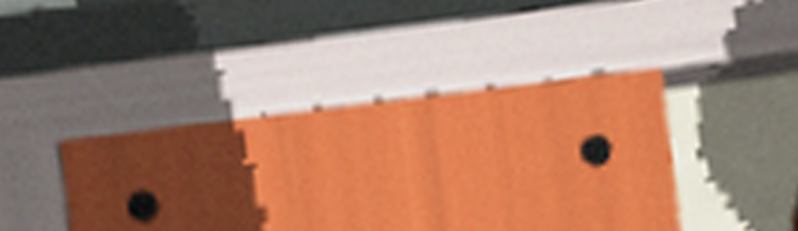

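The pack's edges meet both rails with no visible gap, and the bottle still stands near (510,170). Moving to the green key with the fingers closed.

apply_moves:
  rows:
    - {"x":-16,"y":52,"z":0,"rx":0,"ry":0,"rz":-0.1,"claw":255}
    - {"x":-32,"y":104,"z":0,"rx":0,"ry":0,"rz":-0.2,"claw":255}
    - {"x":-48,"y":156,"z":0,"rx":0,"ry":0,"rz":-0.3,"claw":255}
    - {"x":-64,"y":208,"z":0,"rx":0,"ry":0,"rz":-0.4,"claw":255}
    - {"x":-80,"y":260,"z":0,"rx":0,"ry":0,"rz":-0.5,"claw":255}
    - {"x":-96,"y":312,"z":0,"rx":0,"ry":0,"rz":-0.6,"claw":255}
    - {"x":-112,"y":364,"z":0,"rx":0,"ry":0,"rz":-0.7,"claw":255}
    - {"x":-128,"y":416,"z":0,"rx":0,"ry":0,"rz":-0.8,"claw":255}
    - {"x":-144,"y":471,"z":0,"rx":0,"ry":0,"rz":-0.9,"claw":255}
    - {"x":-144,"y":471,"z":0,"rx":0,"ry":0,"rz":-0.9,"claw":255}

```text
time_s: 16.58
position: [0.4543, -0.2507, 0.2412]
tcp_rot: [[0.978, 0.208, -0.001], [0.208, -0.978, 0.0], [-0.001, -0.001, -1.0]]
force: [0.3, 0.7, 0.6]
opening: 0.006
grasp_force: 0.0
```

apply_moves:
  rows:
    - {"x":0,"y":0,"z":0,"rx":0,"ry":0,"rz":0,"claw":255}
    - {"x":0,"y":0,"z":0,"rx":0,"ry":0,"rz":0,"claw":255}
    - {"x":0,"y":0,"z":0,"rx":0,"ry":0,"rz":0,"claw":255}

```text
time_s: 16.95
position: [0.4554, -0.2455, 0.2428]
tcp_rot: [[0.976, 0.216, -0.0], [0.216, -0.976, 0.001], [-0.0, -0.001, -1.0]]
force: [-0.9, -0.4, 0.2]
opening: 0.004
grasp_force: 0.0
```

apply_moves:
  rows:
    - {"x":2,"y":1,"z":50,"rx":0,"ry":0,"rz":0,"claw":255}
    - {"x":2,"y":1,"z":100,"rx":0,"ry":0,"rz":0,"claw":255}
    - {"x":2,"y":1,"z":130,"rx":0,"ry":0,"rz":0,"claw":255}
    - {"x":2,"y":1,"z":138,"rx":0,"ry":0,"rz":0,"claw":255}
    - {"x":2,"y":1,"z":143,"rx":0,"ry":0,"rz":0,"claw":255}
    - {"x":2,"y":1,"z":147,"rx":0,"ry":0,"rz":0,"claw":255}
    - {"x":2,"y":1,"z":150,"rx":0,"ry":0,"rz":0,"claw":255}
    - {"x":2,"y":1,"z":152,"rx":0,"ry":0,"rz":0,"claw":255}
    - {"x":2,"y":1,"z":154,"rx":0,"ry":0,"rz":0,"claw":255}
    - {"x":2,"y":1,"z":154,"rx":0,"ry":0,"rz":0,"claw":255}

```text
time_s: 18.2
position: [0.4578, -0.248, 0.0903]
tcp_rot: [[0.977, 0.214, 0.001], [0.214, -0.977, -0.001], [0.001, 0.002, -1.0]]
force: [-1.2, 0.8, 9.7]
opening: 0.004
grasp_force: 4.5
```

apply_moves:
  rows:
    - {"x":0,"y":0,"z":1,"rx":0,"ry":0,"rz":0,"claw":255}
    - {"x":0,"y":0,"z":1,"rx":0,"ry":0,"rz":0,"claw":255}
    - {"x":0,"y":0,"z":-40,"rx":0,"ry":0,"rz":0,"claw":255}
    - {"x":0,"y":0,"z":-90,"rx":0,"ry":0,"rz":0,"claw":255}
    - {"x":0,"y":0,"z":-140,"rx":0,"ry":0,"rz":0,"claw":255}
    - {"x":0,"y":0,"z":-165,"rx":0,"ry":0,"rz":0,"claw":255}
    - {"x":0,"y":0,"z":-165,"rx":0,"ry":0,"rz":0,"claw":255}
    - {"x":0,"y":0,"z":-165,"rx":0,"ry":0,"rz":0,"claw":255}

```text
time_s: 19.2
position: [0.4567, -0.247, 0.253]
tcp_rot: [[0.977, 0.214, -0.002], [0.214, -0.977, 0.001], [-0.001, -0.002, -1.0]]
force: [0.2, -0.1, -0.5]
opening: 0.003
grasp_force: 0.0
```

Run:
```python
from h import *
s=read_state();print(s['time_s'],s['position'])
c=camera_params('wrist');p,d=capture('wrist');R=np.array(c['orientation'])
X=np.array([.977,.21]);Y=np.array([-.21,.977]);red=np.array([.481,-.288])
for n,k in zip('WRGB',(-1,0,1,2)):
    zs=[]
    for dx in(-.01,0,.01):
        q=red+Y*.046*k+X*dx;uu,vv=w2px('wrist',[q[0],q[1],.075],c)
        uu,vv=int(round(float(uu))),int(round(float(vv)));g=px2w('wrist',uu,vv,0,c)-c['xyz'];g/=np.linalg.norm(g)
        zs.append((c['xyz']+g*d[vv,uu]/(g@(-R[:,2])))[2])
    print(n,np.round(zs,4),p[vv,uu])
t,_=capture('top');b=ortho('top',t,.76,.36,.40,.38,.032,1400);cv2.imwrite('pics/end.png',b[...,::-1])
```

```text
19.2 [ 0.4567376  -0.24700191  0.25301514]
W [0.0802 0.0783 0.0791] [252 253 249]
R [0.0802 0.0789 0.0796] [236  58  53]
G [0.066  0.0656 0.0656] [ 80 202 102]
B [0.0797 0.0791 0.0789] [ 50 106 201]
```

View pics/end.png

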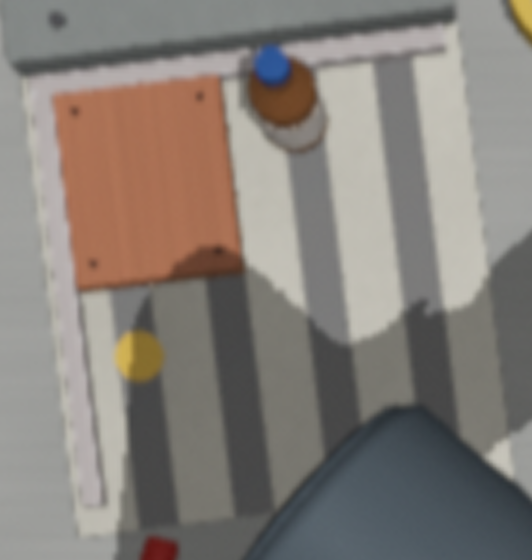

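The pack fills the corner, flush at (55,95), the bottle is unmoved, green is down and the other keys are up. Handing in.

```bash
python3 -c "
from rig import hand_in
print(hand_in())"
```

```text
the job is handed in; nothing more can be done
None
```

I handed the job in at about 19 s of robot time: the feeder was stopped with the red key, the pack slid flush into the corner, and the feeder restarted with the green key. Key heights and images confirmed the keys and the pack, and the bottle looked unmoved. The hand-in returned no verdict.

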